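# Shift the bench gear selector into third

## Task

With a fingertip, push the orange-knobbed gear lever out of wherever it stands in the left-hand slot, across to the right through the middle of the H gate, then push it fully forward into third, the slot marked with three dots, and leave it there. Push gently, from the side of the lever: do not take the lever between the fingers, and leave everything else on the bench where it is.

Things in the scene. Friction and masses are not known exactly. Their poses are not given: they have to be found in the camera images.
- unit: Blue gear selector fixed to the bench on a dark mounting plate 300 x 280 x 12 mm; its housing (176 x 156 mm) carries a bare metal H-gate plate, 170 mm fore-aft x 152 mm across, top 124 mm above the bench. Origin: bench level, under the gate's centre. x = the selector's forward (away from the robot, yawed up to 0.5 rad either way), y = left, z up.
- gate_mid (a point): Centre of the H gate, on the plate's upper face; axes as the selector. Fore-aft slots lie 22 mm left and 22 mm right of it, each 18 mm wide, 74 mm long, joined by a cross channel 22 mm wide with corners rounded 6 mm. Black dots on the plate mark the slot ends: one = left forward, two = left back, three = right forward, four = right back.
- slot3 (a point): Point on the gate plate's upper face where the lever's shaft comes through when home in the three-dot slot: 28 mm forward and 22 mm right of gate_mid; axes as the selector.
- knob (a point): Centre of the lever's orange ball knob, 44 mm diameter, 205 mm above the bench when upright, up to 13 mm lower when leaning; z axis runs up the lever. The lever is a 12 mm steel shaft turning about a pivot 94 mm below gate_mid (175 mm from the knob's centre). At the slots the knob stands about 42 mm left or right, and at their ends 52 mm forward or back, of gate_mid.
- across (a joint): Sideways lean of the lever, rad, positive to the right: about -0.24 in the left slot, 0 upright, +0.24 in the right slot (stops at -0.25 and +0.25). No spring: it stays where it is left; about 2 N at the knob moves it.
- fore (a joint): Fore-aft lean of the lever, rad, positive forward: stops at -0.30 (back end of a slot) and +0.30 (forward end), 0 in the middle of the cross channel. The lever can move across only while this is between about -0.06 and +0.06. It starts anywhere along the left slot. No spring; about 2 N at the knob moves it.
- bearing: Loose steel bearing ring lying on the mounting plate left of the selector's housing, 52 mm diameter, 15 mm high; origin at the centre of its underside. Bystander.
- socket: Loose steel wrench socket standing on the mounting plate right of the housing, 26 mm diameter, 32 mm high; origin at the centre of its underside. Bystander.
- spanner: Loose steel spanner lying on the bench, 180 mm long; origin under its middle. Bystander.
- tin: Loose tin with a yellow band, 76 mm diameter, 90 mm high; origin at the centre of its underside. Bystander.
- oil: Loose grey oil bottle with a red cap, 68 mm diameter, 190 mm high; origin at the centre of its underside. Bystander.
- mug: Loose white mug, 80 mm diameter, 90 mm high; origin at the centre of its underside. Bystander.
- helmet: Loose orange safety helmet with black ear cups, 250 mm wide, 145 mm high; origin at the centre of its underside. Bystander.

How it is judged:
On the way:
1. the lever has been brought across to the right-hand side of the gate, still in the cross channel (value of joint across above 0.17 rad and value of joint fore between -0.15 and 0.15 rad), for 0.05 s.
At the end, for the whole second after the job is handed in: The lever stands still in the right-hand forward slot (three dots): leaning right by more than 0.19 rad and forward by more than 0.255 rad of its 0.30 rad travel (value of joint across above 0.19 rad and value of joint fore above 0.255 rad and velocity of joint each of fore, across below 0.05 rad/s); the robot touches nothing.
It fails at once if the knob was taken between the fingers (distance between the grasp point and knob below 0.018 m).
It fails at once if the lever was gripped or pushed with more than 30 N (contact force between any of the fingers, the arm and fore above 30 N).
It fails at once if something else on the bench was moved more than 20 mm (distance of any of bearing, socket, spanner, tin, oil, mug, helmet from where it was at the start of the episode above 0.02 m).
It also fails if it takes over 45 s, if anything falls off the work surface, if the arm or the gripper's body presses on something with over 40 N, if the wrist force passes 120 N, or if a joint passes its speed limit or range.

## Robot

A 6-joint arm with a two-finger parallel gripper is mounted at the origin on the work surface. World frame = base frame: x ahead of the robot, y to its left, z up, the work surface at z = 0. Lengths are in m, angles in rad, forces in N, time in s.
With the tool pointing down it reaches from about 0.275 to 0.85 m from the base axis. Payload 5.2 kg.
Tool frame: the origin (TCP) lies on the centre line of the jaws, within the pads' length; the fingertips stand arm.tips_ahead ahead of it and the grasp point (between the pads) is the TCP (arm.tips_ahead is the distance from the TCP to the fingertips, in m); z points along the fingers, y is the direction in which the jaws open and shut (so a half turn about z gives the same grasp; the last joint's range is limited). The gripper opens to 85 mm and grips with 20 to 120 N. Pads are 22 mm wide; open, the fingers measure 114 mm over their backs; the gripper's body (76 mm by 85 mm) begins 54 mm behind the grasp point. The pads swing forward as they close: fully open they stand 13 mm farther back than shut.
Start: joints at [0.985, 0.259, 1.535, -0, 1.348, -0.203], TCP at [0.205, 0.51, 0.25] pointing down, gripper open.
Joint ranges: [-3.14, 3.14], [-0.91, 2.08], [0.19, 2.58], [-1.22, 4.36], [0.22, 2.71], [-3.12, 3.12]. Speed limits (rad/s): [2.57, 2.57, 3.14, 3.14, 3.14, 3.14].

## Interface

Orientations are given as a rotation vector (axis times angle).
In Python, from plant import arm gives the robot as it stands. The module is installed in compiled form; this text tells all that it offers.
- The arm moves only by the tool play_rows, never from a script. Its argument "motion" is a list of rows, each an object of numbers: "gripper": the closure in counts, from 0 (fully open) to 255 (shut); "tx", "ty", "tz": the shift along the tool's x, y, z in cm; "yaw": the turn about the tool's z in rad. In form: [{"gripper": .., "tx": .., "ty": .., "tz": .., "yaw": ..}, ...]. A call has exactly 10 rows; each row shifts and turns the pose as measured when the row begins, along the tool's axes as they then stand; what a row does not reach is not made up. A row lasts 1/8 s, in which the tool goes at most 62.5 mm and 10.7 degrees, less where a joint would pass 70% of its speed; a pose out of reach is approached as far as the arm can. A call is refused whole if a number of a shift passes 6.25 or a number of a turn 0.188, either way. A call with a gripper value outside its range is refused whole. The fingers move at their own pace and stop on an object; "grip_force" is the grip in N (left out, the last holds). Time passes only in rows, so rows that do not move let the fingers close, or fill a call up. It gives the time, the measured TCP pose, the force and the opening at its end, in the units of the state.
- arm.state(): the state, without advancing time (a new reading comes with each control period).
- arm.grab_frame(name): name is "scene" or "top" or "wrist"; returns (picture, depth): 420x560x3 uint8, red, green, blue; 420x560 float32, m along the optical axis (not along the pixel's ray), 0 where there is no reading.
- arm.get_calibration(name): a dict with "fx", "fy", "cx", "cy" (pixels), "rvec" (rotation vector, rad) and "tvec" (3), from world to camera coordinates, as OpenCV has them. Camera axes: x right, y down, z forward; pixel columns grow to the right and rows downward; lengths in m; the calibration is good to about 2 mm. A picture is of the moment at which its call begins: read the wrist's pose just before it. get_calibration takes no time and is no camera call; for the wrist camera it gives the pose at the moment of the call.
- arm.hand_in(): hands the job in, once; it reports no verdict.
The state is a dict: "t": time; "joint_pos": joint angles; "qd": joint speeds; "joint_torque": joint torques, N m; "eef_pos": TCP position; "orientation": TCP orientation; "ft_force": force on the tool from outside, world axes, zero at the start; "moment": the same for the moment, N m; "gripper_width": opening from 0.0 (shut) to 1.0 (fully open).
Only numpy, scipy, OpenCV 4.12 (cv2) and the standard library are available. Lean on these libraries where they do the work, as an engineer would, in place of code of your own. Each camera call takes 0.05 s, during which the arm holds its last target.

## Working session

There is one attempt and no reset: what is moved stays moved. The work goes in short steps, Python scripts to look and compute and a tool call to move; the robot and the scene stay as the last step left them, time stands still between calls to the robot, and variables do not carry over. Pictures are saved under pics/ and viewed, and the job is handed in when it is done.

Besides the shell and the picture viewer there is one more tool, called after "Emit:" as a command line: name --argument value ..., lists and objects as JSON in quotes. play_rows: Moves the arm, as the interface text tells. Its arguments: {"type":"object","properties":{"motion":{"type":"array","items":{"type":"object","properties":{"gripper":{"type":"number"},"tx":{"type":"number"},"ty":{"type":"number"},"tz":{"type":"number"},"yaw":{"type":"number"}}}},"grip_force":{"type":"number"}},"required":["motion"]}

```bash
mkdir -p pics; python3 - <<'E'
from plant import arm
import cv2,numpy as np
s=arm.state();print(s,arm.tips_ahead)
for n in("scene","top"):
    p,d=arm.grab_frame(n);cv2.imwrite(f"pics/{n}0.png",p[:,:,::-1]);np.savez(f"pics/{n}0.npz",p=p,d=d);print(n,arm.get_calibration(n))
E
```

```text
{'t': 0.0, 'joint_pos': array([ 9.85172446e-01,  2.59343787e-01,  1.53608371e+00, -2.43859397e-05,
        1.34802630e+00, -2.02825761e-01]), 'qd': array([ 0.0014559 , -0.00170129, -0.00045255,  0.00225412,  0.00186016,
        0.00029444]), 'joint_torque': array([-7.09286633e-04, -4.46033049e+01, -2.90572822e+01, -2.18312261e-04,
        1.14242084e-02,  3.13897793e-06]), 'eef_pos': array([0.2051495 , 0.50976486, 0.249474  ]), 'orientation': array([-5.97492941e-01, -3.08354441e+00,  2.71297888e-03]), 'ft_force': array([ 0.25753572,  0.16235916, -0.03698273]), 'moment': array([0.00921761, 0.04558994, 0.02300074]), 'gripper_width': 0.9972684595689776} 0.019
scene {'fx': 492.5216536365795, 'fy': 492.5216536365795, 'cx': 282.0693373080024, 'cy': 208.11406246313268, 'rvec': array([ 2.09324584,  0.76510284, -0.398019  ]), 'tvec': array([-0.40202874, -0.06602396,  1.8189529 ])}
top {'fx': 507.5949509291795, 'fy': 507.5949509291795, 'cx': 266.45450373575454, 'cy': 200.7212120152316, 'rvec': array([ 2.22537028, -2.16478559,  0.04361059]), 'tvec': array([0.02063548, 0.50035478, 1.57728281])}
```

View pics/scene0.png

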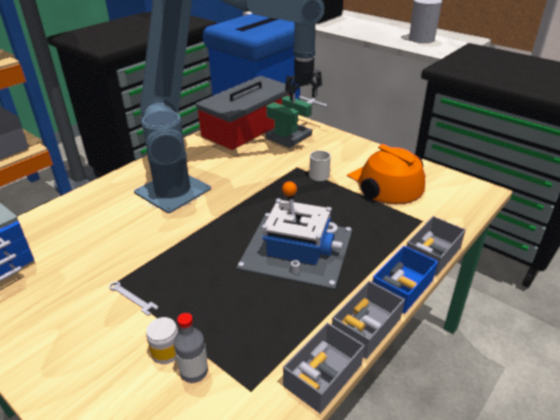

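View pics/top0.png

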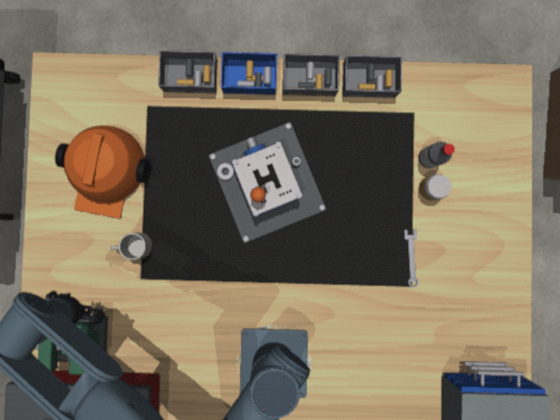

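The top view shows the selector near (267,180), yawed left, and the orange knob at (258,194), at the back of the left slot. Next I'll measure the plate and the knob.

```bash
cat > h.py <<'E'
import cv2,numpy as np
from plant import arm
def cam(n,c=None):
    c=c or arm.get_calibration(n);R=cv2.Rodrigues(c['rvec'])[0];K=np.array([[c['fx'],0,c['cx']],[0,c['fy'],c['cy']],[0,0,1]]);return K,R,np.array(c['tvec'])
def ray(n,u,v,z,c=None):
    K,R,t=cam(n,c);o=-R.T@t;d=R.T@np.linalg.inv(K)@[u,v,1];return o+d*(z-o[2])/d[2]
def pts(n,d,c=None):
    K,R,t=cam(n,c);v,u=np.mgrid[:d.shape[0],:d.shape[1]]
    P=np.stack([(u-K[0,2])/K[0,0]*d,(v-K[1,2])/K[1,1]*d,d],-1);return (P-t)@R
def orange(p):
    h=cv2.cvtColor(p,cv2.COLOR_RGB2HSV);return (h[...,0]>4)&(h[...,0]<16)&(h[...,1]>190)&(h[...,2]>90)
E
python3 - <<'E'
from h import *
D=np.load("pics/top0.npz");p,d=D['p'],D['d'];P=pts("top",d)
cv2.imwrite("pics/tz.png",cv2.resize(p[110:250,200:340,::-1],(560,560),interpolation=cv2.INTER_CUBIC))
roi=np.zeros(d.shape,bool);roi[120:250,200:340]=1
m=roi&orange(p);v,u=np.nonzero(m);print("knob px",u.mean(),v.mean(),m.sum(),"depth pts max z",P[m].max(0),ray("top",u.mean(),v.mean(),0.195))
g=roi&(abs(P[...,2]-.124)<.008)&~m
h=cv2.cvtColor(p,cv2.COLOR_RGB2HSV)
for nm,mk in(("depth",g),("white",roi&(h[...,1]<40)&(h[...,2]>150))):
    mk=mk.astype(np.uint8)
    n,l,st,_=cv2.connectedComponentsWithStats(mk);k=1+st[1:,4].argmax()
    v,u=np.nonzero(l==k);X=np.array([ray("top",a,b,.124)[:2] for a,b in zip(u,v)],np.float32)
    r=cv2.minAreaRect(X);print(nm,len(u),r,np.median(P[l==k][:,2]))
D=np.load("pics/scene0.npz");p2,d2=D['p'],D['d'];m=orange(p2);m[:, 340:]=0;m[:150]=0;m[210:]=0;v,u=np.nonzero(m);print("scene knob",u.mean(),v.mean(),len(u))
ks=ray("scene",u.mean(),v.mean(),0.195);print(ks)
cv2.imwrite("pics/sz.png",cv2.resize(p2[160:300,230:370,::-1],(560,560),interpolation=cv2.INTER_CUBIC))
E
```

```text
knob px 257.77777777777777 195.55555555555554 9 depth pts max z [0.52179843 0.07322954 0.21408507] [0.50485955 0.05762463 0.195     ]
depth 2437 ((0.5602574348449707, 0.035103991627693176), (0.17572523653507233, 0.15187829732894897), 23.697107315063477) 0.1237780822721058Traceback (most recent call last):
  File "<stdin>", line 11, in <module>
  File "h.py", line 6, in ray
    K,R,t=cam(n,c);o=-R.T@t;d=R.T@np.linalg.inv(K)@[u,v,1];return o+d*(z-o[2])/d[2]
          ~~~^^^^^
  File "h.py", line 4, in cam
    c=c or arm.get_calibration(n);R=cv2.Rodrigues(c['rvec'])[0];K=np.array([[c['fx'],0,c['cx']],[0,c['fy'],c['cy']],[0,0,1]]);return K,R,np.array(c['tvec'])
           ~~~~~~~~~~~~~~~~~~~^^^
ValueError: time passes only in moves, steps and waits
```

View pics/tz.png

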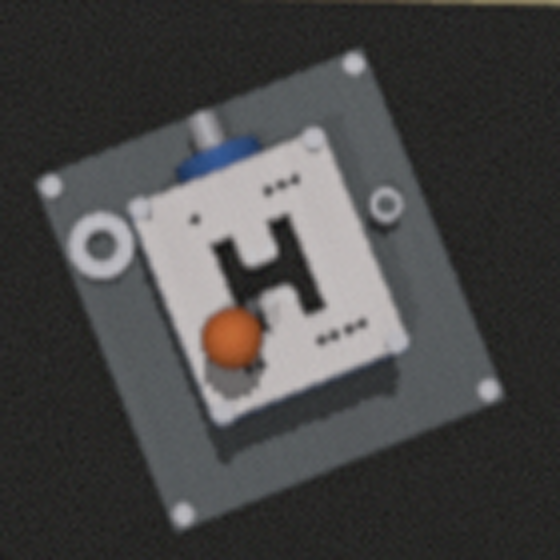

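The zoom shows bolts at the gate-plate corners and the mounting-plate corners, the H, and the knob over the two-dot end. I'll cache the calibration and cross-check the pose.

```bash
python3 - <<'E'
s=open('h.py').read().replace("c=c or arm.get_calibration(n)","c=c or C(n)").replace("def cam","""_c={}
def C(n):
    if n not in _c:_c[n]=arm.get_calibration(n)
    return _c[n]
def cam""");open('h.py','w').write(s)
E
python3 - <<'E'
from h import *
for pp,z in(([(140,208),(314,138),(396,342),(222,412)],.124),([(50,186),(353,63),(488,390),(182,515)],.014)):
    X=np.array([ray("top",200+(a-1.5)/4,110+(b-1.5)/4,z)[:2] for a,b in pp]);f=X[0]+X[1]-X[2]-X[3]
    print(X.mean(0),np.arctan2(f[1],f[0]),np.linalg.norm(X[0]-X[1]),np.linalg.norm(X[1]-X[2]))
D=np.load("pics/top0.npz");p,d=D['p'],D['d'];P=pts("top",d)
g=abs(P[...,2]-.124)<.005;g[:120]=0;g[250:]=0;g[:,:200]=0;g[:,340:]=0;print("plate z",np.median(P[g][:,2]))
k=(P[...,2]>.165);k[:150]=0;k[215:]=0;k[:,:230]=0;k[:,290:]=0;Q=P[k];print(len(Q))
A=np.c_[2*Q,np.ones(len(Q))];s=np.linalg.lstsq(A,(Q**2).sum(1),rcond=None)[0];c=s[:3];print("sphere",c,np.sqrt(s[3]+c@c))
D=np.load("pics/scene0.npz");p2,d2=D['p'],D['d'];m=orange(p2);m[:, 340:]=0;m[:150]=0;m[210:]=0
v,u=np.nonzero(m);print(len(u),u.mean(),v.mean(),ray("scene",u.mean(),v.mean(),.195))
Q=pts("scene",d2)[m];A=np.c_[2*Q,np.ones(len(Q))];s=np.linalg.lstsq(A,(Q**2).sum(1),rcond=None)[0];c=s[:3];print("sphere",c,np.sqrt(s[3]+c@c))
G=np.array([.560,.035]);yaw=.41
v,u=np.nonzero(k);t=ray("top",u.mean(),v.mean(),.194);print("top knob",t)
cy,sy=np.cos(yaw),np.sin(yaw);print("in unit frame",np.array([[cy,sy],[-sy,cy]])@(t[:2]-G))
cv2.imwrite("pics/sz.png",cv2.resize(p2[160:300,230:370,::-1],(560,560),interpolation=cv2.INTER_CUBIC))
E
```

```text
[0.55982193 0.03503258] 0.4087766558233658 0.13701026509823563 0.16072390625834337
[0.55948025 0.03543733] 0.41322212507395645 0.25700320337745414 0.2778573438879102
plate z 0.12376925055520928
214
sphere [0.4768059  0.05433397 0.90499181] 0.6958903143092556
922 71.51843817787419 171.26138828633407 [-0.08475754 -0.30747925  0.195     ]
sphere [-0.97272842 -0.39122036  1.78378487] 2.2332917470446687
top knob [0.51362257 0.05673616 0.194     ]
in unit frame [-0.03386947  0.03842116]
```

```bash
sleep 1
```

```text
(no output)
```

View pics/sz.png

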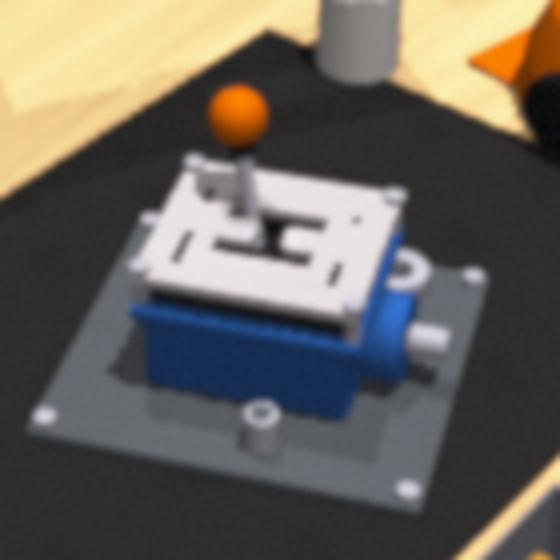

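```bash
cat >> h.py <<'E'
G=np.array([.560,.035]);YAW=.411
F=np.array([np.cos(YAW),np.sin(YAW)]);L=np.array([-F[1],F[0]])
def unit(x): x=np.asarray(x)[:2]-G;return np.array([x@F,x@L])
def tri(a,b):
    A=[]
    for n,(u,v) in(("top",a),("scene",b)):
        K,R,t=cam(n);M=K@np.c_[R,t];A.append(M)
    X=cv2.triangulatePoints(A[0],A[1],np.array(a,float).reshape(2,1),np.array(b,float).reshape(2,1));return (X[:3]/X[3]).ravel()
def blob(p,box,hi=14):
    h=cv2.cvtColor(p,cv2.COLOR_RGB2HSV);m=((h[...,0]<=hi)&(h[...,1]>150)&(h[...,2]>70)).astype(np.uint8)
    z=np.zeros_like(m);x0,y0,x1,y1=box;z[y0:y1,x0:x1]=m[y0:y1,x0:x1]
    n,l,st,ce=cv2.connectedComponentsWithStats(z);k=1+st[1:,4].argmax();c=max(cv2.findContours((l==k).astype(np.uint8),0,1)[0],key=len)
    return cv2.minEnclosingCircle(c)
def toolinfo(s):
    R=cv2.Rodrigues(s['orientation'])[0];print('t',round(s['t'],2),'eef',s['eef_pos'].round(4),'uv',unit(s['eef_pos']).round(4),'xang-want',round(float((np.arctan2(R[1,0],R[0,0])-(YAW+np.pi)+np.pi)%(2*np.pi)-np.pi),3),'R',R.round(3).tolist(),'F',s['ft_force'].round(1),'w',round(s['gripper_width'],2));return R
def go(s,u,v,z):
    R=toolinfo(s);w=G+F*u+L*v;d=np.r_[w,z]-s['eef_pos'];print('shift cm tool',(R.T@d*100).round(2))
E
python3 - <<'E'
from h import *
p=np.load("pics/top0.npz")['p'];q=np.load("pics/scene0.npz")['p']
a=blob(p,(230,150,290,220));b=blob(q,(260,165,310,205));print(a,b)
X=tri(a[0],b[0]);print(X,unit(X),ray("top",*a[0],.195),unit(ray("top",*a[0],.195)))
go(arm.state(),-.11,.04,.25)
E
```

```text
((258.0, 193.96153259277344), 7.24323034286499) ((289.0909118652344, 188.09091186523438), 7.93839168548584)
[0.50887376 0.05683395 0.19770082] [-0.0381453   0.04044193] [0.50929714 0.05713525 0.195     ] [-0.0376368   0.04054898]
t 0.1 eef [0.2052 0.5098 0.2495] uv [-0.1356  0.5771] xang-want -0.794 R [[-0.928, 0.374, -0.001], [0.374, 0.928, -0.001], [0.0, -0.002, -1.0]] F [ 0.1 -0.5  0.9] w 1.0
shift cm tool [-40.09 -35.83  -0.  ]
```

Emit:
play_rows --motion '[{"gripper": 255, "tx": -4, "ty": -3.6, "tz": -0.2, "yaw": 0}, {"gripper": 255, "tx": -4, "ty": -3.6, "tz": -0.2, "yaw": 0}, {"gripper": 255, "tx": -4, "ty": -3.6, "tz": -0.2, "yaw": 0}, {"gripper": 255, "tx": -4, "ty": -3.6, "tz": -0.2, "yaw": 0}, {"gripper": 255, "tx": -4, "ty": -3.6, "tz": -0.2, "yaw": 0}, {"gripper": 255, "tx": -4, "ty": -3.6, "tz": -0.2, "yaw": 0}, {"gripper": 255, "tx": -4, "ty": -3.6, "tz": 0, "yaw": 0}, {"gripper": 255, "tx": -4, "ty": -3.6, "tz": 0, "yaw": 0}, {"gripper": 255, "tx": -2, "ty": -2, "tz": 0, "yaw": 0}, {"gripper": 255, "tx": 0, "ty": 0, "tz": 0, "yaw": 0}]' --grip_force 30

```text
t: 1.35
eef_pos: [0.4102, 0.0848, 0.2592]
orientation: [-0.593, -3.082, 0.007]
ft_force: [0.2, 0.8, 0.0]
gripper_width: -0.001
```

Emit:
play_rows --motion '[{"gripper": 255, "yaw": -0.16}, {"gripper": 255, "yaw": -0.16}, {"gripper": 255, "yaw": -0.16}, {"gripper": 255, "yaw": -0.16}, {"gripper": 255, "yaw": -0.154}, {"gripper": 255, "yaw": 0}, {"gripper": 255}, {"gripper": 255}, {"gripper": 255}, {"gripper": 255}]'

```text
invalid input
```

```bash
python3 - <<'E'
from h import *
go(arm.state(),-.11,.0405,.25)
E
```

```text
t 1.35 eef [0.4102 0.0848 0.2592] uv [-0.1174  0.1055] xang-want -0.791 R [[-0.929, 0.371, -0.004], [0.371, 0.929, -0.004], [0.002, -0.005, -1.0]] F [0.2 0.8 0. ] w -0.0
shift cm tool [-5.14 -4.04  0.93]
```

Emit:
play_rows --motion '[{"gripper": 255, "tx": 0, "ty": 0, "tz": 0, "yaw": -0.16}, {"gripper": 255, "tx": 0, "ty": 0, "tz": 0, "yaw": -0.16}, {"gripper": 255, "tx": 0, "ty": 0, "tz": 0, "yaw": -0.16}, {"gripper": 255, "tx": 0, "ty": 0, "tz": 0, "yaw": -0.16}, {"gripper": 255, "tx": 0, "ty": 0, "tz": 0, "yaw": -0.154}, {"gripper": 255, "tx": 0, "ty": 0, "tz": 0, "yaw": 0}, {"gripper": 255, "tx": 0, "ty": -2.2, "tz": 0, "yaw": 0}, {"gripper": 255, "tx": 0, "ty": -2.2, "tz": 0, "yaw": 0}, {"gripper": 255, "tx": 0, "ty": -2, "tz": 0, "yaw": 0}, {"gripper": 255, "tx": 0, "ty": 0, "tz": 0, "yaw": 0}]'

```text
t: 2.6
eef_pos: [0.4323, 0.0344, 0.2568]
orientation: [0.67, -3.059, -0.005]
ft_force: [-0.0, 0.8, 0.0]
gripper_width: -0.004
```

```bash
python3 - <<'E'
from h import *
go(arm.state(),-.10,.0405,.205)
c=arm.get_calibration("wrist")
p,d=arm.grab_frame("wrist");q,_=arm.grab_frame("scene")
cv2.imwrite("pics/w1.png",p[:,:,::-1]);cv2.imwrite("pics/s1.png",cv2.resize(q[120:300,200:380,::-1],(540,540)))
E
```

```text
t 2.6 eef [0.4323 0.0344 0.2568] uv [-0.1174  0.0504] xang-want 0.02 R [[-0.908, -0.418, -0.011], [-0.418, 0.909, 0.001], [0.009, 0.006, -1.0]] F [-0.   0.8  0. ] w -0.0
shift cm tool [-1.76 -1.06  5.16]
```

View pics/w1.png

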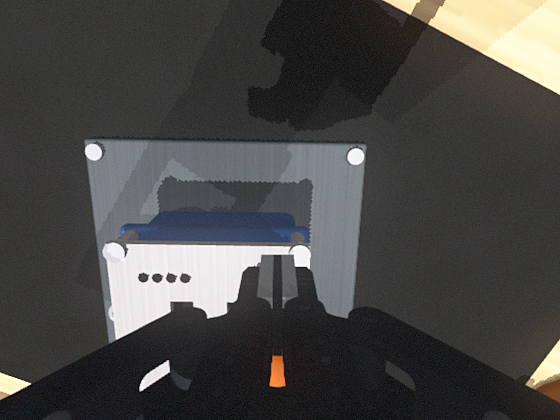

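View pics/s1.png

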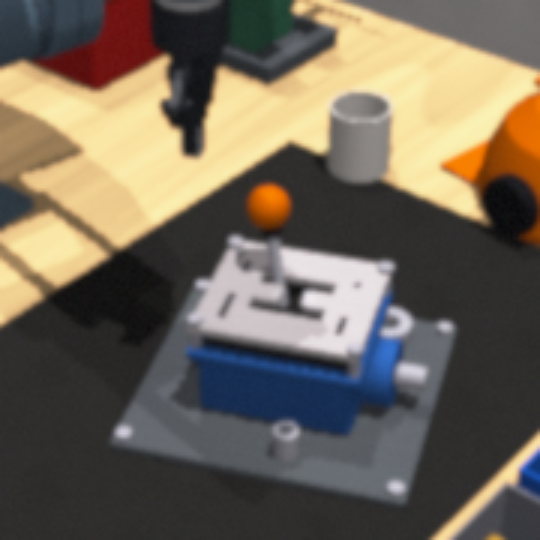

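The pictures show the shut fingers behind the knob and in line with it, with the knob at (278,370) in the wrist view. I'll descend next.

Emit:
play_rows --motion '[{"gripper": 255, "tx": 0, "ty": -0.5, "tz": 1.5, "yaw": 0.01}, {"gripper": 255, "tx": 0, "ty": -0.5, "tz": 1.5, "yaw": 0.01}, {"gripper": 255, "tx": 0, "ty": 0, "tz": 1.5, "yaw": 0}, {"gripper": 255, "tx": 0, "ty": 0, "tz": 1.4, "yaw": 0}, {"gripper": 255, "tx": 0, "ty": 0, "tz": 0, "yaw": 0}, {"gripper": 255, "tx": -0.8, "ty": 0, "tz": 0, "yaw": 0}, {"gripper": 255, "tx": -0.8, "ty": 0, "tz": 0, "yaw": 0}, {"gripper": 255, "tx": -0.8, "ty": 0, "tz": 0, "yaw": 0}, {"gripper": 255, "tx": -0.5, "ty": 0, "tz": 0, "yaw": 0}, {"gripper": 255, "tx": 0, "ty": 0, "tz": 0, "yaw": 0}]'

```text
t: 3.95
eef_pos: [0.4623, 0.0418, 0.1932]
orientation: [0.64, -3.065, -0.008]
ft_force: [0.4, -0.1, -0.0]
gripper_width: -0.003
```

```bash
python3 - <<'E'
from h import *
go(arm.state(),-.035,.0405,.197)
E
```

```text
t 3.95 eef [0.4623 0.0418 0.1932] uv [-0.0868  0.0452] xang-want 0.0 R [[-0.916, -0.4, -0.011], [-0.4, 0.917, 0.003], [0.009, 0.007, -1.0]] F [ 0.4 -0.1 -0. ] w -0.0
shift cm tool [-5.18 -0.47 -0.43]
```

Emit:
play_rows --motion '[{"gripper": 255, "tx": -0.5, "ty": -0.2, "tz": -0.2, "yaw": 0}, {"gripper": 255, "tx": -0.5, "ty": -0.2, "tz": -0.1, "yaw": 0}, {"gripper": 255, "tx": -0.4, "ty": 0, "tz": 0, "yaw": 0}, {"gripper": 255, "tx": -0.4, "ty": 0, "tz": 0, "yaw": 0}, {"gripper": 255, "tx": -0.4, "ty": 0, "tz": 0, "yaw": 0}, {"gripper": 255, "tx": -0.4, "ty": 0, "tz": 0, "yaw": 0}, {"gripper": 255, "tx": -0.4, "ty": 0, "tz": 0, "yaw": 0}, {"gripper": 255, "tx": -0.4, "ty": 0, "tz": 0, "yaw": 0}, {"gripper": 255, "tx": -0.4, "ty": 0, "tz": 0, "yaw": 0}, {"gripper": 255, "tx": 0, "ty": 0, "tz": 0, "yaw": 0}]'

```text
t: 5.2
eef_pos: [0.4997, 0.0539, 0.1959]
orientation: [0.639, -3.062, -0.008]
ft_force: [-1.0, -0.6, 1.7]
gripper_width: -0.003
```

```bash
cat >> h.py <<'E'
def look(i,boxt=(225,140,310,225),boxs=(250,150,335,220)):
    p,_=arm.grab_frame("top");q,_=arm.grab_frame("scene")
    cv2.imwrite(f"pics/L{i}.png",np.hstack([cv2.resize(p[130:230,210:310,::-1],(400,400)),cv2.resize(q[140:240,240:340,::-1],(400,400))]))
    try:
        a=blob(p,boxt);b=blob(q,boxs);print(a,b);X=tri(a[0],b[0]);print("knob",X.round(4),unit(X).round(4),"top-only",unit(ray("top",*a[0],.2)).round(4),"scene-only",unit(ray("scene",*b[0],.2)).round(4))
    except Exception as e:print(e)
E
python3 - <<'E'
from h import *
go(arm.state(),-.035,.0405,.197);look(2)
E
```

```text
t 5.2 eef [0.4997 0.0539 0.1959] uv [-0.0477  0.0414] xang-want 0.0 R [[-0.916, -0.4, -0.015], [-0.4, 0.917, 0.002], [0.012, 0.008, -1.0]] F [-1.  -0.6  1.7] w -0.0
shift cm tool [-1.27 -0.09 -0.12]
attempt to get argmax of an empty sequence
```

View pics/L2.png

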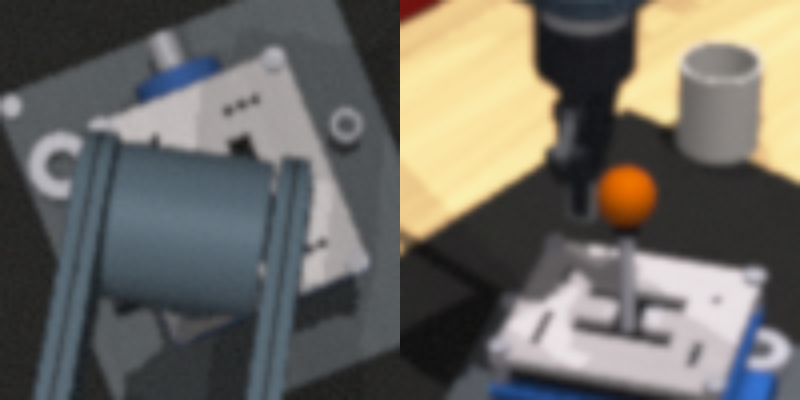

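The top view is now covered by the arm. In the scene view the knob is at (297,189), in contact with the fingertips. I'll intersect that ray with the lever's 175 mm sphere to get the knob position from one view.

```bash
cat >> h.py <<'E'
def lever(n,u,v):
    K,R,t=cam(n);o=-R.T@t;d=R.T@np.linalg.inv(K)@[u,v,1];d/=np.linalg.norm(d)
    e=o-np.r_[G,.030];b=e@d;disc=b*b-(e@e-.175**2);X=o+d*(-b-np.sqrt(max(disc,0)));w=unit(X)
    print(n,(round(u,1),round(v,1)),"knob",X.round(4),"uv",w.round(4),"disc",round(disc,5),"fore",round(np.arctan2(w[0],X[2]-.03),3),"across",round(np.arctan2(-w[1],X[2]-.03),3))
def look(i,boxs=(250,150,335,220),also=None):
    p=None
    q,_=arm.grab_frame("scene");cv2.imwrite(f"pics/L{i}.png",cv2.resize(q[140:260,240:360,::-1],(600,600),interpolation=cv2.INTER_CUBIC))
    b=blob(q,boxs);print(b);lever("scene",*b[0])
E
python3 - <<'E'
from h import *
lever("scene",289.1,188.1);lever("top",258,194);look(3)
E
```

```text
scene (289.1, 188.1) knob [0.5054 0.0604 0.1943] uv [-0.0399  0.0451] disc 0.00211 fore -0.238 across -0.268
top (258, 194) knob [0.5091 0.0571 0.196 ] uv [-0.0378  0.0406] disc 0.02826 fore -0.224 across -0.24
((296.0, 188.25), 7.846277713775635)
scene (296.0, 188.2) knob [0.5255 0.0684 0.1983] uv [-0.0182  0.0444] disc 0.0029 fore -0.108 across -0.258
```

Emit:
play_rows --motion '[{"gripper": 255, "tx": -0.4, "ty": 0, "tz": 0, "yaw": 0}, {"gripper": 255, "tx": -0.4, "ty": 0, "tz": 0, "yaw": 0}, {"gripper": 255, "tx": -0.4, "ty": 0, "tz": 0, "yaw": 0}, {"gripper": 255, "tx": -0.4, "ty": 0, "tz": 0, "yaw": 0}, {"gripper": 255, "tx": -0.1, "ty": 0, "tz": 0, "yaw": 0}, {"gripper": 255, "tx": 0, "ty": 0, "tz": 0, "yaw": 0}, {"gripper": 255, "tx": 0, "ty": 0, "tz": 0, "yaw": 0}, {"gripper": 255, "tx": 0, "ty": 0, "tz": 0, "yaw": 0}, {"gripper": 255, "tx": 0, "ty": 0, "tz": 0, "yaw": 0}, {"gripper": 255, "tx": 0, "ty": 0, "tz": 0, "yaw": 0}]'

```text
t: 6.6
eef_pos: [0.5161, 0.061, 0.1957]
orientation: [0.638, -3.062, -0.008]
ft_force: [-1.8, -1.0, 0.8]
gripper_width: 0.003
```

```bash
python3 - <<'E'
from h import *
go(arm.state(),-.031,.0405,.197);look(4)
E
```

```text
t 6.6 eef [0.5161 0.061  0.1957] uv [-0.0299  0.0414] xang-want 0.0 R [[-0.917, -0.399, -0.014], [-0.4, 0.917, 0.002], [0.012, 0.008, -1.0]] F [-1.8 -1.   0.8] w 0.0
shift cm tool [ 0.11 -0.08 -0.13]
((302.0, 189.0), 7.810349941253662)
scene (302.0, 189.0) knob [0.5428 0.0754 0.1994] uv [0.0004 0.0439] disc 0.00348 fore 0.002 across -0.253
```

View pics/L4.png

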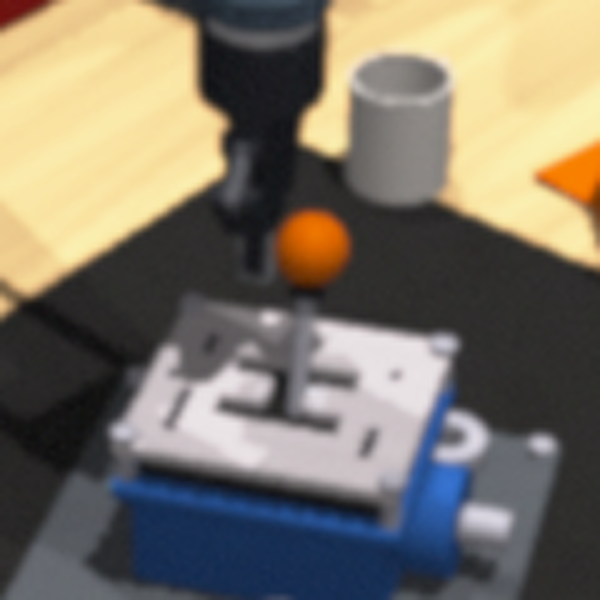

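The scene view shows the lever at the middle of the left slot (fore about 0) with the knob at (302,189). I'll back off, go round to its left side and raise slightly.

Emit:
play_rows --motion '[{"gripper": 255, "tx": 1.2, "ty": 0, "tz": 0, "yaw": 0}, {"gripper": 255, "tx": 1.2, "ty": 0, "tz": -0.3, "yaw": 0}, {"gripper": 255, "tx": 0, "ty": 1.5, "tz": -0.3, "yaw": 0}, {"gripper": 255, "tx": 0, "ty": 1.5, "tz": 0, "yaw": 0}, {"gripper": 255, "tx": 0, "ty": 1.5, "tz": 0, "yaw": 0}, {"gripper": 255, "tx": 0, "ty": 1.2, "tz": 0, "yaw": 0}, {"gripper": 255, "tx": -1.4, "ty": 0, "tz": 0, "yaw": 0}, {"gripper": 255, "tx": -1.4, "ty": 0, "tz": 0, "yaw": 0}, {"gripper": 255, "tx": -1.4, "ty": 0, "tz": 0, "yaw": 0}, {"gripper": 255, "tx": -1.2, "ty": 0, "tz": 0, "yaw": 0}]'

```text
t: 7.9
eef_pos: [0.5221, 0.1302, 0.2026]
orientation: [0.64, -3.065, -0.008]
ft_force: [0.5, 0.2, 0.5]
gripper_width: 0.001
```

```bash
python3 - <<'E'
from h import *
go(arm.state(),0.0,.090,.203);look(5)
E
```

```text
t 7.9 eef [0.5221 0.1302 0.2026] uv [0.0033 0.1024] xang-want 0.0 R [[-0.916, -0.4, -0.011], [-0.4, 0.917, 0.003], [0.009, 0.007, -1.0]] F [0.5 0.2 0.5] w 0.0
shift cm tool [ 0.33 -1.24 -0.05]
((301.8451232910156, 188.7389373779297), 7.916934967041016)
scene (301.8, 188.7) knob [0.5411 0.0768 0.1989] uv [-0.0006  0.0459] disc 0.00323 fore -0.004 across -0.265
```

View pics/L5.png

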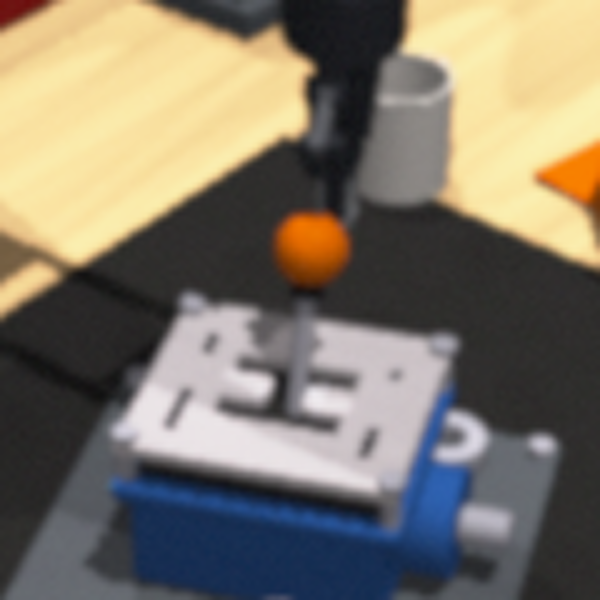

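Emit:
play_rows --motion '[{"gripper": 255, "tx": 0.2, "ty": -0.9, "tz": 0, "yaw": 0}, {"gripper": 255, "tx": 0, "ty": -0.9, "tz": 0, "yaw": 0}, {"gripper": 255, "tx": 0, "ty": -0.4, "tz": 0, "yaw": 0}, {"gripper": 255, "tx": 0, "ty": -0.4, "tz": 0, "yaw": 0}, {"gripper": 255, "tx": 0, "ty": -0.4, "tz": 0, "yaw": 0}, {"gripper": 255, "tx": 0, "ty": -0.4, "tz": 0, "yaw": 0}, {"gripper": 255, "tx": 0, "ty": -0.4, "tz": 0, "yaw": 0}, {"gripper": 255, "tx": 0, "ty": -0.4, "tz": 0, "yaw": 0}, {"gripper": 255, "tx": 0, "ty": -0.4, "tz": 0, "yaw": 0}, {"gripper": 255, "tx": 0, "ty": -0.4, "tz": 0, "yaw": 0}]'

```text
t: 9.2
eef_pos: [0.542, 0.0812, 0.2027]
orientation: [0.639, -3.066, -0.011]
ft_force: [-1.1, 2.3, 1.2]
gripper_width: 0.0
```

```bash
python3 - <<'E'
from h import *
go(arm.state(),0.0,-.004,.203);look(6)
E
```

```text
t 9.2 eef [0.542  0.0812 0.2027] uv [0.0019 0.0496] xang-want -0.0 R [[-0.917, -0.399, -0.011], [-0.4, 0.917, 0.005], [0.008, 0.009, -1.0]] F [-1.1  2.3  1.2] w 0.0
shift cm tool [ 0.19 -5.36 -0.08]
((299.3870849609375, 193.19354248046875), 7.706008434295654)
scene (299.4, 193.2) knob [0.5553 0.0473 0.2045] uv [0.0006 0.0132] disc 0.00773 fore 0.003 across -0.075
```

View pics/L6.png

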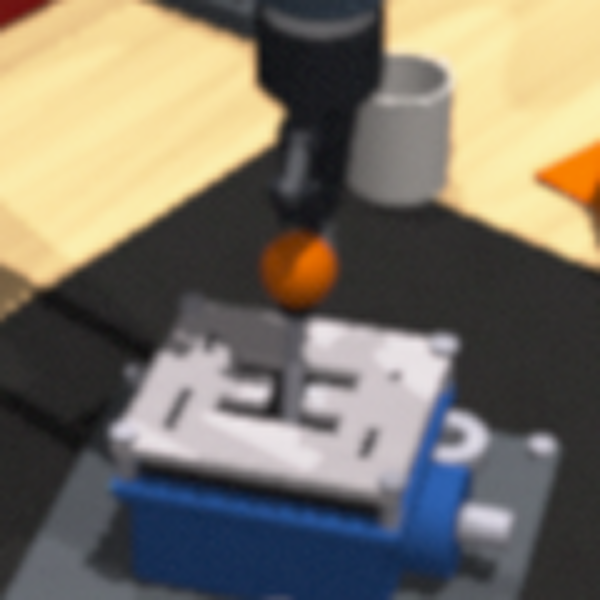

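Emit:
play_rows --motion '[{"gripper": 255, "tx": 0, "ty": -0.4, "tz": 0, "yaw": 0}, {"gripper": 255, "tx": 0, "ty": -0.4, "tz": 0, "yaw": 0}, {"gripper": 255, "tx": 0, "ty": -0.4, "tz": 0, "yaw": 0}, {"gripper": 255, "tx": 0, "ty": -0.4, "tz": 0, "yaw": 0}, {"gripper": 255, "tx": 0, "ty": -0.4, "tz": 0, "yaw": 0}, {"gripper": 255, "tx": 0, "ty": -0.4, "tz": 0, "yaw": 0}, {"gripper": 255, "tx": 0, "ty": -0.4, "tz": 0, "yaw": 0}, {"gripper": 255, "tx": 0, "ty": -0.4, "tz": 0, "yaw": 0}, {"gripper": 255, "tx": 0, "ty": -0.4, "tz": 0, "yaw": 0}, {"gripper": 255, "tx": 0, "ty": -0.4, "tz": 0, "yaw": 0}]'

```text
t: 10.5
eef_pos: [0.5592, 0.0411, 0.202]
orientation: [0.639, -3.066, -0.009]
ft_force: [-0.0, 1.6, 0.6]
gripper_width: -0.003
```

```bash
python3 - <<'E'
from h import *
go(arm.state(),0.0,-.004,.203);look(7)
E
```

```text
t 10.5 eef [0.5592 0.0411 0.202 ] uv [0.0018 0.0059] xang-want -0.0 R [[-0.917, -0.399, -0.011], [-0.399, 0.917, 0.004], [0.008, 0.008, -1.0]] F [-0.   1.6  0.6] w -0.0
shift cm tool [ 0.18 -0.99 -0.11]
((295.5, 202.1999969482422), 7.816108703613281)
scene (295.5, 202.2) knob [0.5732 0.0073 0.2023] uv [ 0.001  -0.0307] disc 0.01539 fore 0.006 across 0.176
```

Emit:
play_rows --motion '[{"gripper": 255, "tx": 0, "ty": -0.3, "tz": 0, "yaw": 0}, {"gripper": 255, "tx": 0, "ty": -0.3, "tz": 0, "yaw": 0}, {"gripper": 255, "tx": 0, "ty": -0.2, "tz": 0, "yaw": 0}, {"gripper": 255, "tx": 0, "ty": -0.1, "tz": 0, "yaw": 0}, {"gripper": 255, "tx": 0, "ty": 0, "tz": 0, "yaw": 0}, {"gripper": 255, "tx": 0, "ty": 0, "tz": 0, "yaw": 0}, {"gripper": 255, "tx": 0, "ty": 0, "tz": 0, "yaw": 0}, {"gripper": 255, "tx": 0, "ty": 0, "tz": 0, "yaw": 0}, {"gripper": 255, "tx": 0, "ty": 0, "tz": 0, "yaw": 0}, {"gripper": 255, "tx": 0, "ty": 0, "tz": 0, "yaw": 0}]'

```text
t: 11.8
eef_pos: [0.5631, 0.0319, 0.2013]
orientation: [0.638, -3.065, -0.009]
ft_force: [0.2, 0.7, -0.4]
gripper_width: 0.003
```

```bash
python3 - <<'E'
from h import *
go(arm.state(),0.0,-.004,.203);look(8)
E
```

```text
t 11.8 eef [0.5631 0.0319 0.2013] uv [ 0.0016 -0.0041] xang-want -0.0 R [[-0.917, -0.399, -0.011], [-0.399, 0.917, 0.003], [0.009, 0.008, -1.0]] F [ 0.2  0.7 -0.4] w 0.0
shift cm tool [ 0.16  0.01 -0.17]
((294.2266540527344, 204.63999938964844), 7.689561367034912)
scene (294.2, 204.6) knob [ 0.5762 -0.0021  0.2003] uv [ 0.     -0.0405] disc 0.01714 fore 0.0 across 0.233
```

View pics/L8.png

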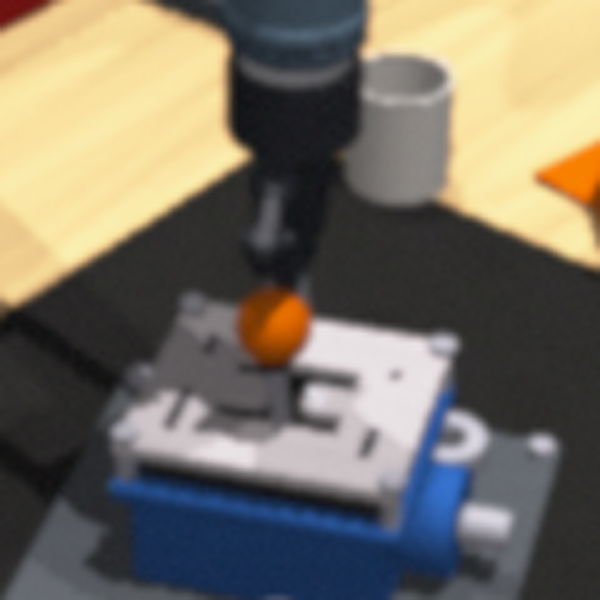

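The lever is across on the right (across 0.233, fore about 0). I'll go round to the back of the knob.

Emit:
play_rows --motion '[{"gripper": 255, "tx": 0, "ty": 1.2, "tz": 0, "yaw": 0}, {"gripper": 255, "tx": 0, "ty": 1.2, "tz": 0, "yaw": 0}, {"gripper": 255, "tx": 1.5, "ty": 0, "tz": 0, "yaw": 0}, {"gripper": 255, "tx": 1.5, "ty": 0, "tz": 0, "yaw": 0}, {"gripper": 255, "tx": 1.5, "ty": 0, "tz": 0.2, "yaw": 0}, {"gripper": 255, "tx": 0.8, "ty": 0, "tz": 0, "yaw": 0}, {"gripper": 255, "tx": 0, "ty": -1.5, "tz": 0.1, "yaw": 0}, {"gripper": 255, "tx": 0, "ty": -1.5, "tz": 0, "yaw": 0}, {"gripper": 255, "tx": 0, "ty": -1.5, "tz": 0, "yaw": 0}, {"gripper": 255, "tx": 0, "ty": -1.2, "tz": 0, "yaw": 0}]'

```text
t: 13.1
eef_pos: [0.525, -0.024, 0.1993]
orientation: [0.639, -3.067, -0.005]
ft_force: [0.1, -0.4, 0.3]
gripper_width: -0.001
```

```bash
python3 - <<'E'
from h import *
go(arm.state(),-.031,-.0405,.197);look(9)
E
```

```text
t 13.1 eef [ 0.525  -0.024   0.1993] uv [-0.0557 -0.0401] xang-want 0.0 R [[-0.917, -0.4, -0.009], [-0.4, 0.917, 0.001], [0.008, 0.005, -1.0]] F [ 0.1 -0.4  0.3] w -0.0
shift cm tool [-2.47 -0.04  0.21]
((294.868408203125, 204.44737243652344), 8.07909870147705)
scene (294.9, 204.4) knob [ 5.772e-01 -5.000e-04  2.005e-01] uv [ 0.0016 -0.0394] disc 0.01703 fore 0.009 across 0.227
```

View pics/L9.png

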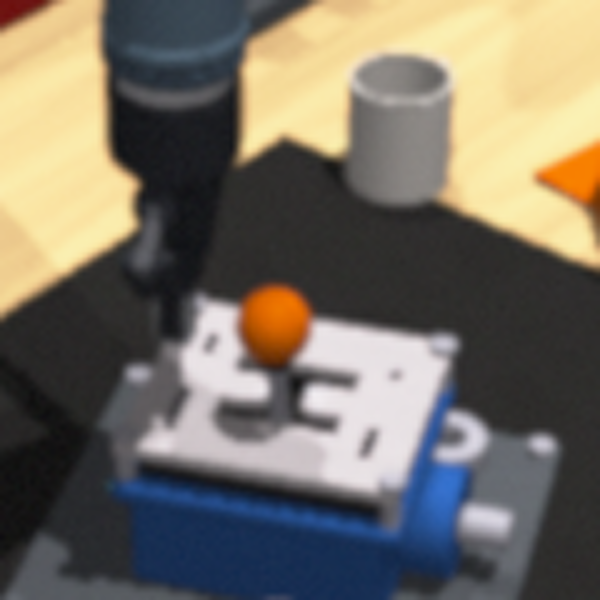

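Emit:
play_rows --motion '[{"gripper": 255, "tx": -0.9, "ty": 0, "tz": 0.1, "yaw": 0}, {"gripper": 255, "tx": -0.9, "ty": 0, "tz": 0.1, "yaw": 0}, {"gripper": 255, "tx": -0.4, "ty": 0, "tz": 0, "yaw": 0}, {"gripper": 255, "tx": -0.4, "ty": 0, "tz": 0, "yaw": 0}, {"gripper": 255, "tx": -0.4, "ty": 0, "tz": 0, "yaw": 0}, {"gripper": 255, "tx": -0.4, "ty": 0, "tz": 0, "yaw": 0}, {"gripper": 255, "tx": -0.4, "ty": 0, "tz": 0, "yaw": 0}, {"gripper": 255, "tx": -0.4, "ty": 0, "tz": 0, "yaw": 0}, {"gripper": 255, "tx": -0.4, "ty": 0, "tz": 0, "yaw": 0}, {"gripper": 255, "tx": -0.4, "ty": 0, "tz": 0, "yaw": 0}]'

```text
t: 14.4
eef_pos: [0.5739, -0.0036, 0.1966]
orientation: [0.639, -3.065, -0.003]
ft_force: [-1.1, -0.7, 0.7]
gripper_width: 0.003
```

```bash
python3 - <<'E'
from h import *
go(arm.state(),.019,-.0405,.197);look(10)
E
```

```text
t 14.4 eef [ 0.5739 -0.0036  0.1966] uv [-0.0026 -0.0409] xang-want 0.0 R [[-0.917, -0.4, -0.011], [-0.4, 0.917, -0.0], [0.01, 0.004, -1.0]] F [-1.1 -0.7  0.7] w 0.0
shift cm tool [-2.16  0.04 -0.06]
((303.5, 206.5), 7.905794143676758)
scene (303.5, 206.5) knob [0.6004 0.0097 0.1984] uv [ 0.0269 -0.0393] disc 0.01816 fore 0.159 across 0.229
```

View pics/L10.png

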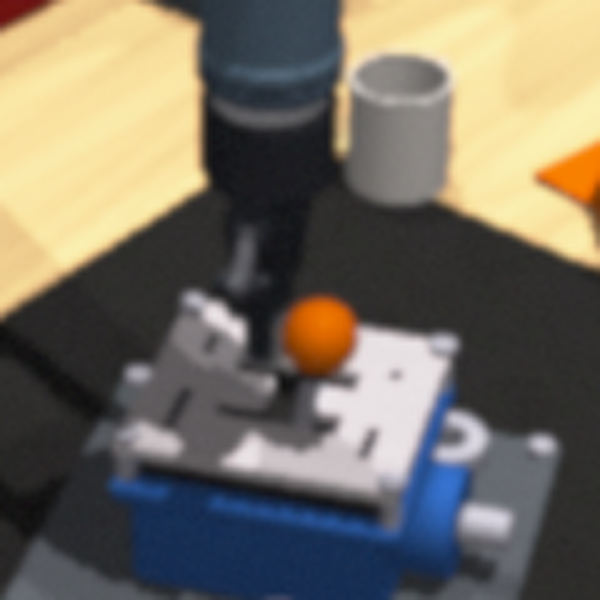

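Emit:
play_rows --motion '[{"gripper": 255, "tx": -0.4, "ty": 0, "tz": 0, "yaw": 0}, {"gripper": 255, "tx": -0.4, "ty": 0, "tz": 0, "yaw": 0}, {"gripper": 255, "tx": -0.4, "ty": 0, "tz": 0, "yaw": 0}, {"gripper": 255, "tx": -0.4, "ty": 0, "tz": 0, "yaw": 0}, {"gripper": 255, "tx": -0.2, "ty": 0, "tz": 0, "yaw": 0}, {"gripper": 255, "tx": -0.1, "ty": 0, "tz": 0, "yaw": 0}, {"gripper": 255, "tx": 0, "ty": 0, "tz": 0, "yaw": 0}, {"gripper": 255, "tx": 0, "ty": 0, "tz": 0, "yaw": 0}, {"gripper": 255, "tx": 0, "ty": 0, "tz": 0, "yaw": 0}, {"gripper": 255, "tx": 0, "ty": 0, "tz": 0, "yaw": 0}]'

```text
t: 15.7
eef_pos: [0.5921, 0.005, 0.1951]
orientation: [0.639, -3.063, -0.005]
ft_force: [-1.3, -0.4, -1.0]
gripper_width: 0.002
```

```bash
python3 - <<'E'
from h import *
go(arm.state(),.019,-.0405,.197);look(11)
E
```

```text
t 15.7 eef [0.5921 0.005  0.1951] uv [ 0.0174 -0.0404] xang-want 0.0 R [[-0.917, -0.4, -0.013], [-0.4, 0.917, 0.001], [0.012, 0.006, -1.0]] F [-1.3 -0.4 -1. ] w 0.0
shift cm tool [-0.16 -0.01 -0.19]
((310.771728515625, 208.86956787109375), 8.066651344299316)
scene (310.8, 208.9) knob [0.6194 0.0189 0.1938] uv [ 0.048  -0.0385] disc 0.01835 fore 0.285 across 0.231
```

View pics/L11.png

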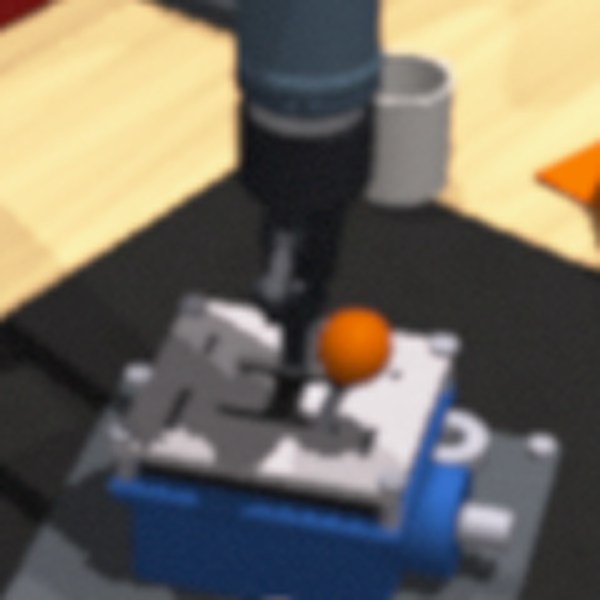

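Emit:
play_rows --motion '[{"gripper": 255, "tx": -0.1, "ty": 0, "tz": 0, "yaw": 0}, {"gripper": 255, "tx": -0.1, "ty": 0, "tz": 0, "yaw": 0}, {"gripper": 255, "tx": 0, "ty": 0, "tz": 0, "yaw": 0}, {"gripper": 255, "tx": 0, "ty": 0, "tz": 0, "yaw": 0}, {"gripper": 255, "tx": 0.8, "ty": 0, "tz": 0, "yaw": 0}, {"gripper": 255, "tx": 1.5, "ty": 0, "tz": 0, "yaw": 0}, {"gripper": 255, "tx": 2, "ty": 0, "tz": 0, "yaw": 0}, {"gripper": 255, "tx": 2, "ty": 0, "tz": -1, "yaw": 0}, {"gripper": 255, "tx": 2, "ty": 0, "tz": -3, "yaw": 0}, {"gripper": 255, "tx": 2, "ty": 0, "tz": -3, "yaw": 0}]'

```text
t: 17.0
eef_pos: [0.4943, -0.0367, 0.2662]
orientation: [0.64, -3.061, -0.008]
ft_force: [1.0, -0.8, -0.2]
gripper_width: 0.0
```

Emit:
play_rows --motion '[{"gripper": 255, "tx": 3, "ty": 0, "tz": -3, "yaw": 0}, {"gripper": 255, "tx": 3, "ty": 2, "tz": -2, "yaw": 0}, {"gripper": 255, "tx": 2, "ty": 4, "tz": 0, "yaw": 0}, {"gripper": 255, "tx": 0, "ty": 5, "tz": 0, "yaw": 0}, {"gripper": 255, "tx": 0, "ty": 5, "tz": 0, "yaw": 0}, {"gripper": 255, "tx": 0, "ty": 5, "tz": 0, "yaw": 0}, {"gripper": 255, "tx": 0, "ty": 4, "tz": 0, "yaw": 0}, {"gripper": 255, "tx": 0, "ty": 2, "tz": 0, "yaw": 0}, {"gripper": 255, "tx": 0, "ty": 0, "tz": 0, "yaw": 0}, {"gripper": 255, "tx": 0, "ty": 0, "tz": 0, "yaw": 0}]'

```text
t: 18.25
eef_pos: [0.3026, 0.1803, 0.3235]
orientation: [-0.632, 3.074, -0.0]
ft_force: [1.0, 0.3, 0.2]
gripper_width: -0.001
```

```bash
python3 - <<'E'
from h import *
toolinfo(arm.state());look(12)
p,d=arm.grab_frame("top");cv2.imwrite("pics/top12.png",p[:,:,::-1])
a=blob(p,(225,140,310,225));print(a);lever("top",*a[0])
E
```

```text
t 18.25 eef [0.3026 0.1803 0.3235] uv [-0.1779  0.2361] xang-want -0.005 R [[-0.919, -0.395, 0.003], [-0.395, 0.919, 0.001], [-0.003, -0.001, -1.0]] F [1.  0.3 0.2] w -0.0
((311.3500061035156, 209.0), 8.241606712341309)
scene (311.4, 209.0) knob [0.6207 0.0199 0.1934] uv [ 0.0496 -0.0381] disc 0.01828 fore 0.295 across 0.229
((272.5, 154.5), 6.96429443359375)
top (272.5, 154.5) knob [0.6204 0.02   0.1935] uv [ 0.0494 -0.0379] disc 0.02363 fore 0.293 across 0.228
```

View pics/top12.png

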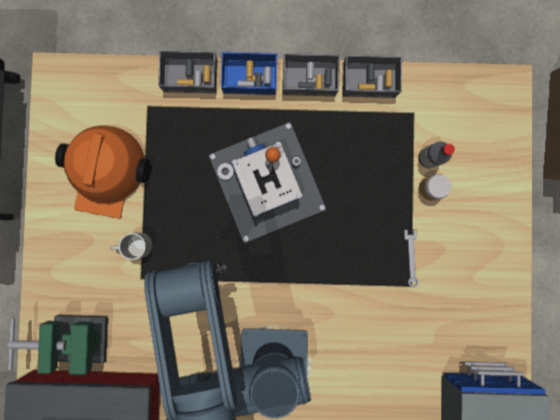

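Both views agree: the knob is at (272,154) in the top view, with fore about 0.29 and across about 0.23. The arm is clear and the bystanders are where they were, so I'm handing in.

```bash
python3 - <<'E'
from plant import arm
print(arm.hand_in())
E
```

```text
the job is handed in; nothing more can be done
None
```

The lever is in third, the three-dot slot, and the job is handed in; the hand-in gave no verdict.

- **What I did:** I used the shut fingertips and only touched the knob from outside. I pushed it forward from behind to the middle of the left slot, then across from its left side, then forward from behind into third. The arm then backed off, clear of everything.
- **Crossing:** at the right-hand side the scene camera put the lever at across about 0.23 and fore about 0.00–0.01 rad.
- **Final check:** the two cameras agree on the end position, with fore at 0.295 (scene) and 0.293 (top) rad and across at 0.229 and 0.228 rad.
- **Forces and time:** the wrist force was under 3 N at every reading, but I read it only between moves, so I did not see any peaks during them. The robot clock stood at about 18 s, against the 45 s limit.
- **Bystanders:** they look unmoved in the top picture; I compared them by eye and did not measure them.
- **Disagreement:** in the left slot the scene camera alone read across about 0.02–0.03 rad further left than the top view and the known stop. I allowed for this in the moves. It was not visible in the right-hand slot.

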